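# Vent the germination box to the mark and hold it

## Task

Fold both white shade flaps of the germination box open, each well past upright. Then lift the see-through cover underneath by its yellow tab until it lines up with the red pointer on the side of the box, and finish still holding it there in the fingers: it falls shut if let go. Do not lift the cover before both flaps are open, do not shift the red pointer, and leave the pots and other things on the bench where they are.

Things in the scene. Friction and masses are not known exactly. Their poses are not given: they have to be found in the camera images.
- germ_box: Green germination box fixed to the bench, 250 (x) x 260 (y) x 126 mm high over its hinge rails. Origin on the bench, under the middle of the box but 5 mm nearer the robot (walls from x -120 to +130 mm, y -130 to +130 mm). Own axes: z up, x from the pull-tab side to the far, hinge side, y to its left. Its yaw varies. It does not move.
- flap_left (a joint): White shade flap over the left front of the box, 126 mm wide, 145 mm along its hinge, 6 mm thick; the hinge runs along box x at the +y rim. 0 = lying shut (flat), grows as it swings up and outward to the left; 1.57 = upright, stop at 2.2 rad. Stiff hinge (about 0.1 N m friction): stays where it is left. Starts between 0 and 0.35.
- flap_right (a joint): The same on the right: hinge along box x at the -y rim, swings up and outward to the right, 0 shut, 1.57 upright, stop 2.2 rad, stiff, stays where left.
- flap_left_hinge (a point): Point on the left flap's hinge line, beside its post: 52.5 mm towards the robot from the box origin, 130 mm to box +y, 130 mm above the bench. Axes turn with the flap (x along the hinge line, = box x).
- flap_right_hinge (a point): Same for the right flap (at box -y).
- flap_left_post (a point): Grip point on the left flap's orange post, 14 mm (along box x) x 18 mm, 43 mm tall above the flap. 95 mm from the hinge line along the flap, 31 mm along its normal above the hinge line, 28 mm above its top face. Axes turn with the flap, z along the post. The flap ends 32 mm past it. Gripped across its 14 mm, the post can turn between the pads: the tool may stay pointing down.
- flap_right_post (a point): Same for the right flap's orange post.
- cover (a joint): Cover under the flaps: a grey frame with a clear window, 250 mm long, 228 mm wide, 8 mm thick, hinged along box y at the far (+x) rim. 0 = shut, flat; grows as the near edge rises; stop at 1.4 rad. Mass about 0.35 kg (0.25 to 0.46). Swings freely: it falls shut when let go.
- cover_hinge (a point): Middle of the cover's hinge line: 125 mm to box +x of the box origin, 116 mm above the bench. Axes turn with the cover: y along the hinge line (box y), x from the tab to the hinge.
- cover_tab (a point): Grip point on the cover's yellow pull tab, 24 mm wide (box y), 14 mm thick, which sticks out 60 mm beyond the cover's near edge towards the robot. The point is in the cover's plane, 284 mm from the hinge line, 34 mm outside the cover's near edge, 39 mm outside the front wall of the box. Gripped across its 24 mm, it can turn between the pads (tool pointing down throughout).
- mark (a joint): Red pointer that marks the wanted angle of the cover, 105 x 5 x 10 mm, just outside the box's +y (left) wall, turning about the same line as the cover. Same zero and sense as joint cover: the cover is on the mark when both read the same. Set between 0.40 and 0.80 rad; a stiff hinge holds it, and it stays put.
- mark_tip (a point): Point on the red pointer 100 mm from the cover's hinge line, 137.5 mm to box +y of the box's middle. Axes turn with the pointer: x points from the tip to the hinge, parallel to the cover's x when the cover is on the mark.
- clay_pot: Bystander, leave alone: small terracotta pot with a seedling, 72 mm across, pot 60 mm high, in front of the germination box on its left. Origin at the middle of its underside.
- label_tub: Bystander, leave alone: clear open tub 70 x 60 x 50 mm with plant labels, in front of the germination box on its right. Origin at the middle of its underside.
- black_pot: Bystander, leave alone: black plastic pot with a seedling, 90 mm across, 75 mm high. Origin at the middle of its underside.
- foam_block: Bystander, leave alone: white foam block 120 x 90 x 45 mm. Origin at the middle of its underside.
- blue_tub: Bystander, leave alone: blue round tub with white lid, 126 mm across, 135 mm high. Origin at the middle of its underside.
- feed_bottle: Bystander, leave alone: white bottle with blue cap, 60 mm across, 150 mm high. Origin at the middle of its underside.

How it is judged:
By the outcome, as a careful person would: the job done as asked, in the order asked, and still so for the second after the job is handed in, while the arm keeps its last pose, push and grip.
It also fails if it takes over 72 s, if anything falls off the work surface, if the arm or the gripper's body presses on something with over 40 N, if the wrist force passes 120 N, or if a joint passes its speed limit or range.

## Robot

A 7-joint arm with a two-finger parallel gripper is mounted at the origin on the work surface. World frame = base frame: x ahead of the robot, y to its left, z up, the work surface at z = 0. Lengths are in m, angles in rad, forces in N, time in s.
With the tool pointing down it reaches from about 0.4 to 0.85 m from the base axis. Payload 4.5 kg.
Tool frame: the origin (TCP) lies between the finger pads, 19 mm behind the fingertips; this is the grasp point; z points along the fingers, y is the line along which they close (so a half turn about z gives the same grasp; the last joint's range is limited). The gripper opens to 88 mm and grips with 3 to 60 N. Pads are 18 mm wide; open, the fingers measure 123 mm over their backs; the gripper's body (75 mm by 187 mm) begins 45 mm behind the grasp point.
Start: joints at [1.205, 0.689, -0.195, 1.565, 0.157, 0.902, -0.215], TCP at [0.243, -0.576, 0.257] pointing down, gripper open.
Joint ranges: [-3.01, 3.01], [-0.46, 2.08], [-1.47, 1.51], [0.13, 2.56], [-1, 4.14], [0.04, 2.09], [-2.66, 2.66]. Speed limits (rad/s): [2.57, 2.57, 3.14, 3.14, 3.14, 3.14, 3.14].

## Interface

Orientations are given as a unit quaternion [x, y, z, w].
In Python, from plant import r gives the robot as it stands. The module is installed in compiled form; this text tells all that it offers.
- The arm moves only by the tool step_arm, never from a script. Its argument "increments" is a list of rows, each a list of 2 entries, a list of its own where there are three numbers: the shift along the world's x, y, z in cm, then the turn, a rotation vector about the world's x, y, z in degrees. A call has exactly 10 rows; each row shifts and turns the commanded pose from where the row before left it; what a row does not reach is not made up. A row lasts 1/10 s, in which the tool goes at most 50 mm and 8.59 degrees, less where a joint would pass 70% of its speed; a pose out of reach is approached as far as the arm can. A call is refused whole if a number of a shift passes 5 or a number of a turn 8.59, either way. A call with a gripper value outside its range is refused whole. "fingers" is the opening, from 0 (shut) to 1 (fully open), set as the call begins (left out, the last holds). The fingers move at their own pace and stop on an object; "grip_force" is the grip in N (left out, the last holds). Time passes only in rows, so rows that do not move let the fingers close, or fill a call up. It gives the time, the measured TCP pose, the force, the opening and the grip force at its end, in the units of the state.
- r.get_state(): the state, without advancing time (a new reading comes with each control period).
- r.snapshot(name): name is "scene" or "top"; returns (picture, depth): 420x560x3 uint8, red, green, blue; 420x560 float32, m along the optical axis (not along the pixel's ray), 0 where there is no reading.
- r.calibration(name): a dict with "fov_y" (degrees; the focal length in pixels is half the picture's height over the tangent of half this angle, whatever the lens; pixels are square), "cx", "cy" (the principal point, pixels), "R" (3x3) and "t" (3): a world point X has camera coordinates R X + t. Camera axes: x right, y down, z forward; pixel columns grow to the right and rows downward; lengths in m; the calibration is good to about 2 mm. A picture is of the moment at which its call begins. calibration takes no time and is no camera call.
- r.finish_job(): hands the job in; it is judged then, once.
The state is a dict: "clock": time; "q": joint angles; "qd": joint speeds; "joint_torque": joint torques, N m; "tool_pos": TCP position; "eef_rot": TCP orientation; "contact_force": force on the tool from outside, world axes, zero at the start; "moment": the same for the moment, N m; "opening": opening from 0.0 (shut) to 1.0 (fully open); "finger_force": force on a finger pad.
Only numpy, scipy, OpenCV 4.12 (cv2) and the standard library are available. Lean on these libraries where they do the work, as an engineer would, in place of code of your own. Each camera call takes 0.05 s, during which the arm holds its last target. There are 200 camera calls.

## Working session

There is one attempt and no reset: what is moved stays moved. The work goes in short steps, Python scripts to look and compute and a tool call to move; the robot and the scene stay as the last step left them, time stands still between calls to the robot, and variables do not carry over. Pictures are saved under pics/ and viewed, at most 10 in all, crops included, and the job is handed in when it is done.

Besides the shell and the picture viewer there is one more tool, called after "Call:" as name(argument=value, ...), one argument or row to a line, values as JSON. step_arm: Moves the arm, as the interface text tells. Its arguments: {"type":"object","properties":{"increments":{"type":"array","items":{"type":"array"}},"fingers":{"type":"number"},"grip_force":{"type":"number"}},"required":["increments"]}

```bash
mkdir -p pics; cat > h.py <<'E'
import numpy as np, cv2
from plant import r
def cal(n):
    c=r.calibration(n); f=210/np.tan(np.radians(c["fov_y"])/2); return c,f,np.array(c["R"]),np.array(c["t"])
def cloud(n,d):
    c,f,R,t=cal(n); v,u=np.mgrid[:420,:560]
    P=np.stack([(u-c["cx"])/f*d,(v-c["cy"])/f*d,d],-1)
    return (P-t)@R   # R^T(P-t)
def snap(n,name):
    p,d=r.snapshot(n); cv2.imwrite(f"pics/{name}.png",p[...,::-1]); np.savez(f"pics/{name}.npz",p=p,d=d); return p,d,cloud(n,d)
E
python3 - <<'E'
from h import *
for n in("scene","top"):
    p,d,X=snap(n,n+"0"); c,f,R,t=cal(n); print(n,f,c,"cam",-R.T@t)
s=r.get_state(); print(s)
E
python3 -c "
import cv2,numpy as np
" 
```

```text
scene 391.4131927271815 {'fov_y': 56.42866697081915, 'cx': 289.4642730600604, 'cy': 205.6107906656392, 'R': array([[ 0.77162642,  0.63587009, -0.01618342],
       [ 0.47438771, -0.59224439, -0.65130859],
       [-0.42373219,  0.4948897 , -0.75864037]]), 't': array([-0.41148991, -0.2033621 ,  1.46324941])} cam [ 1.03401484 -0.58293301  0.97096928]
top 380.5169789885049 {'fov_y': 57.786921980613904, 'cx': 278.60561241160514, 'cy': 204.41639279764865, 'R': array([[-0.00362546, -0.99985955, -0.01636257],
       [-0.99944677,  0.00416396, -0.03299733],
       [ 0.03306083,  0.01623389, -0.99932149]]), 't': array([-0.00412204,  0.54279075,  1.12870412])} cam [ 0.50515962 -0.02470488  1.14578148]
{'clock': 0.1, 'q': array([ 1.20479261,  0.68991229, -0.19457973,  1.56622749,  0.15728888,
        0.9024682 , -0.21510319]), 'qd': array([-9.12141746e-05, -2.51153033e-03,  2.01897914e-03, -4.26797974e-03,
       -2.09060790e-03,  2.75977005e-04,  2.41644859e-04]), 'joint_torque': array([-3.68186011e-03, -5.28496563e+01, -1.27180796e+00, -1.53836435e+01,
       -5.25408739e-02,  1.92290856e-03,  2.36252174e-05]), 'tool_pos': array([ 0.24306496, -0.57522866,  0.25668744]), 'eef_rot': array([ 9.80074754e-01,  1.98627336e-01, -1.93368315e-04, -7.88075622e-04]), 'contact_force': array([ 0.17893078, -0.18706582,  0.23785963]), 'moment': array([-0.00783624, -0.04135416,  0.01184301]), 'finger_force': 0.0, 'opening': 0.9974260937281474}
```

View pics/scene0.png

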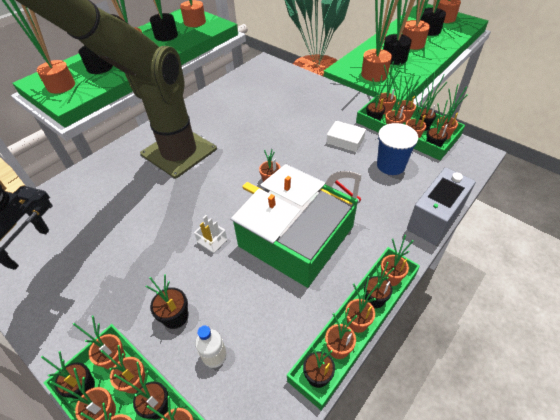

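View pics/top0.png

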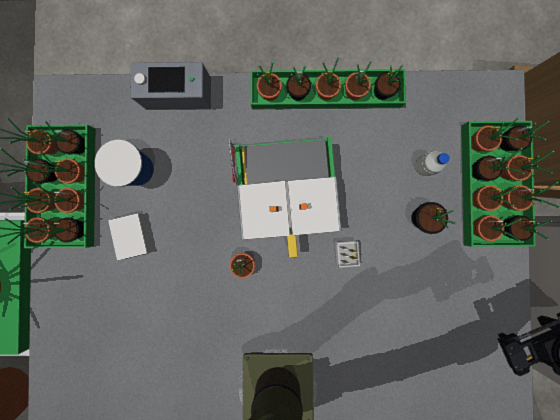

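The scene view shows the flaps with posts at (271,201) and (287,183), the yellow tab at (250,188) and the red pointer at (347,190). The top view shows the posts at (275,209) and (305,206), the tab at (292,246), the pointer near (236,160), the clay pot at (242,265) and the label tub at (347,253).

```bash
python3 - <<'E'
from h import *
for n,roi in(("top",(215,120,365,290)),("scene",(190,140,380,270))):
    z=np.load(f"pics/{n}0.npz"); p,d=z["p"],z["d"]; X=cloud(n,d)
    H=cv2.cvtColor(p,cv2.COLOR_RGB2HSV); m0=np.zeros((420,560),bool); m0[roi[1]:roi[3],roi[0]:roi[2]]=1
    def blobs(nm,m,amin):
        k,l,s,c=cv2.connectedComponentsWithStats((m&m0&(d>0)).astype(np.uint8))
        for i in range(1,k):
            if s[i,4]>=amin:
                Y=X[l==i]; print(n,nm,s[i],c[i].round(1),"med",np.median(Y,0).round(3),"min",np.percentile(Y,3,0).round(3),"max",np.percentile(Y,97,0).round(3))
    h,s_,v=H[...,0].astype(int),H[...,1],H[...,2]
    blobs("orange",(h>=5)&(h<=16)&(s_>170)&(v>110),8)
    blobs("yellow",(h>=20)&(h<=30)&(s_>150)&(v>110),8)
    blobs("red",((h<=4)|(h>=174))&(s_>150)&(v>90),8)
    w=(s_<40)&(v>200)
    blobs("white",w,100)
    k,l,s,c=cv2.connectedComponentsWithStats((w&m0).astype(np.uint8))
    for i in range(1,k):
        if s[i,4]>300:
            Y=X[cv2.erode((l==i).astype(np.uint8),np.ones((3,3)))>0]; C=Y.mean(0); q=np.linalg.svd(Y-C)[2][2] if len(Y)<6000 else 0; print("plane",C.round(3),q.round(3))
            ct=max(cv2.findContours((l==i).astype(np.uint8),0,2)[0],key=cv2.contourArea); print(cv2.minAreaRect(ct))
            print(np.array([X[b,a] for a,b in cv2.boxPoints(cv2.minAreaRect(ct)).astype(int)]).round(3).tolist())
E
```

```text
top orange [301 204   6   5  28] [303.5 206. ] med [ 0.533 -0.072  0.182] min [ 0.528 -0.078  0.179] max [ 0.538 -0.066  0.184]
top orange [270 207   6   4  24] [272.5 208.5] med [0.527 0.006 0.187] min [ 0.523 -0.     0.185] max [0.53  0.013 0.191]
top yellow [242 148   5  36  67] [244.  165.3] med [0.646 0.085 0.12 ] min [0.6   0.08  0.117] max [0.69  0.091 0.123]
top yellow [287 234  10  23 175] [291.9 245.7] med [ 0.427 -0.044  0.122] min [ 0.401 -0.054  0.118] max [ 0.454 -0.033  0.126]
top red [232 149   2  12  15] [232.7 153.8] med [0.678 0.114 0.128] min [0.659 0.112 0.124] max [0.688 0.117 0.146]
top red [233 175   2   7   9] [233.3 178.3] med [0.604 0.11  0.159] min [0.6   0.107 0.156] max [0.613 0.11  0.175]
top white [ 288  177   51   58 2373] [313.5 205.6] med [ 0.534 -0.102  0.136] min [ 0.468 -0.158  0.131] max [ 0.603 -0.041  0.142]
top white [ 239  181   50   58 2383] [263.5 209.9] med [0.523 0.033 0.141] min [ 0.458 -0.025  0.132] max [0.592 0.089 0.149]
plane [ 0.535 -0.101  0.14 ] [-0.086  0.987 -0.138]
((313.098388671875, 205.58197021484375), (53.86876678466797, 
[... 1977 characters left out ...]
0.003] max [ 0.451 -0.256  0.003]
plane [0.259 0.004 0.028] [ 0.472 -0.516 -0.715]
((230.34945678710938, 178.4191131591797), (28.110898971557617, 40.81531524658203), 84.5596694946289)
[[0.145, 0.011, 0.002], [0.247, 0.118, 0.002], [0.431, -0.052, 0.12], [0.253, -0.075, 0.0]]
plane [ 0.537 -0.051  0.139] [ 0.592 -0.08  -0.802]
((271.426025390625, 194.32247924804688), (68.7676773071289, 88.89228820800781), 40.815086364746094)
[[0.303, -0.099, 0.002], [0.229, 0.276, 0.002], [0.593, 0.102, 0.13], [0.589, -0.159, 0.073]]
plane [0.766 0.064 0.016] [-0.973 -0.165  0.163]
((363.5, 246.0), (46.0, 31.0), 90.0)
[[0.703, 0.066, 0.061], [0.758, 0.168, 0.004], [0.844, 0.023, 0.005], [0.775, -0.03, 0.002]]
```

Estimate: yaw about 4.8°, box origin about (0.581, -0.030), right flap about 0.06 rad, left flap about 0.12. The post and tab heights match the given sizes. I'll move to above the right post.

Call:
step_arm(
  increments=[
    [[1.5,2.5,1.4],[0,0,3.6]],
    [[1.5,2.5,1.4],[0,0,3.6]],
    [[1.5,2.5,1.4],[0,0,3.6]],
    [[1.5,2.5,1.4],[0,0,3.6]],
    [[1.5,2.5,1.4],[0,0,3.6]],
    [[1.5,2.5,1.4],[0,0,3.6]],
    [[1.5,2.5,1.4],[0,0,3.6]],
    [[1.5,2.5,1.4],[0,0,3.6]],
    [[1.5,2.5,1.4],[0,0,3.6]],
    [[1.5,2.5,1.4],[0,0,3.6]],
  ],
  fingers=0.6,
  grip_force=25,
)

```text
clock: 1.1
tool_pos: [0.3935, -0.3245, 0.3977]
eef_rot: [0.87, 0.493, -0.0, -0.0]
contact_force: [0.5, -0.1, -0.5]
opening: 0.599
finger_force: 0.0
```

Call:
step_arm(
  increments=[
    [[1.4,2.5,-0.8],[0,0,3.6]],
    [[1.4,2.5,-0.8],[0,0,3.6]],
    [[1.4,2.5,-0.8],[0,0,3.6]],
    [[1.4,2.5,-0.8],[0,0,3.6]],
    [[1.4,2.5,-0.8],[0,0,3.6]],
    [[1.4,2.5,-0.8],[0,0,3.6]],
    [[1.4,2.5,-0.8],[0,0,3.6]],
    [[1.4,2.5,-0.8],[0,0,3.6]],
    [[1.4,2.5,-0.8],[0,0,3.6]],
    [[1.4,2.5,-0.8],[0,0,3.6]],
  ],
)

```text
clock: 2.1
tool_pos: [0.5335, -0.0748, 0.3168]
eef_rot: [0.675, 0.738, -0.0, -0.0]
contact_force: [0.7, -0.4, -0.4]
opening: 0.602
finger_force: 0.0
```

Call:
step_arm(
  increments=[
    [[0,0.1,-2.5],[0,0,0]],
    [[0,0.1,-2.5],[0,0,0]],
    [[-0.1,0.1,-2.5],[0,0,0]],
    [[-0.1,0,-2.5],[0,0,0]],
    [[0,0,-2],[0,0,0]],
    [[0,0,-1.5],[0,0,0]],
    [[0,0,-1.2],[0,0,0]],
    [[0,0,0],[0,0,0]],
    [[0,0,0],[0,0,0]],
    [[0,0,0],[0,0,0]],
  ],
)

```text
clock: 3.1
tool_pos: [0.5319, -0.0727, 0.1712]
eef_rot: [0.676, 0.737, 0.001, 0.001]
contact_force: [-0.3, 0.2, 0.3]
opening: 0.598
finger_force: 0.0
```

```bash
cat > plan.py <<'E'
import numpy as np
yaw=np.radians(4.8); O=np.array([.5808,-.0301,0]); ux=np.array([np.cos(yaw),np.sin(yaw),0]); uy=np.array([-ux[1],ux[0],0]); uz=np.array([0,0,1.])
def W(x,y,z): return O+x*ux+y*uy+z*uz
def post(side,a,n=.031): # side +1 left
    return W(-.0525, side*(.130-.095*np.cos(a)+n*np.sin(a)), .130+.095*np.sin(a)+n*np.cos(a))
def tab(a,R=.284): return W(.125-R*np.cos(a),0,.116+R*np.sin(a))
def show(pts):
    p=[np.round((pts[0]-pts[0])*100,2)]; c=np.zeros(3)
    for q in pts[1:]:
        d=np.round((q-pts[0])*100-c,1); c=c+d; print(d.tolist())
E
python3 - <<'E'
from plan import *
for s,a0 in((-1,.06),(1,.115)):
    print("side",s); show([post(s,a) for a in a0+(1.95-a0)*np.linspace(0,1,21)])
print("tilt step dir/deg",ux.round(3))
E
```

```text
side -1
[0.0, -0.4, 0.9]
[0.1, -0.5, 0.8]
[0.0, -0.5, 0.8]
[0.1, -0.6, 0.7]
[0.0, -0.7, 0.6]
[0.1, -0.7, 0.6]
[0.1, -0.8, 0.5]
[0.0, -0.8, 0.5]
[0.1, -0.9, 0.3]
[0.1, -0.9, 0.3]
[0.0, -0.9, 0.2]
[0.1, -1.0, 0.1]
[0.1, -0.9, 0.0]
[0.1, -0.9, -0.1]
[0.1, -1.0, -0.1]
[0.0, -0.9, -0.3]
[0.1, -0.8, -0.3]
[0.1, -0.9, -0.4]
[0.1, -0.8, -0.5]
[0.0, -0.7, -0.6]
side 1
[-0.0, 0.4, 0.8]
[-0.1, 0.5, 0.8]
[-0.0, 0.6, 0.7]
[-0.1, 0.6, 0.7]
[-0.0, 0.7, 0.6]
[-0.1, 0.7, 0.5]
[-0.1, 0.8, 0.5]
[-0.0, 0.8, 0.4]
[-0.1, 0.9, 0.3]
[-0.1, 0.8, 0.3]
[-0.1, 0.9, 0.1]
[-0.0, 1.0, 0.1]
[-0.1, 0.9, 0.0]
[-0.1, 0.9, -0.1]
[-0.1, 0.9, -0.2]
[-0.0, 0.9, -0.2]
[-0.1, 0.8, -0.3]
[-0.1, 0.8, -0.5]
[-0.0, 0.8, -0.4]
[-0.1, 0.7, -0.6]
tilt step dir/deg [0.996 0.084 0.   ]
```

```bash
python3 - <<'E'
from h import *
p,d,X=snap("top","g1"); q,e,Y=snap("scene","g1s")
cv2.imwrite("pics/g1c.png",np.hstack([cv2.resize(p[150:270,200:380],None,fx=2.2,fy=2.2)[...,::-1],cv2.resize(q[130:250,190:370],None,fx=2.2,fy=2.2)[...,::-1]]))
E
```

```text
(no output)
```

View pics/g1c.png

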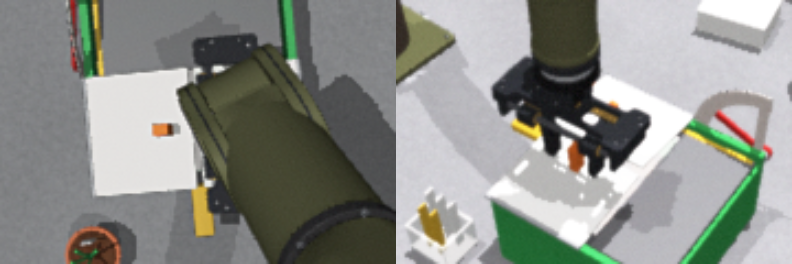

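The post sits between the fingers: scene crop (573,155), fingers at about (550,140) and (598,165). I'll close and swing.

Call:
step_arm(
  increments=[
    [[0,0,0],[0,0,0]],
    [[0,0,0],[0,0,0]],
    [[0,0,0],[0,0,0]],
    [[0,0,0],[0,0,0]],
    [[0,0,0],[0,0,0]],
    [[0,0,0],[0,0,0]],
    [[0,0,0],[0,0,0]],
    [[0,0,0],[0,0,0]],
    [[0,0,0],[0,0,0]],
    [[0,0,0],[0,0,0]],
  ],
  fingers=0,
  grip_force=25,
)

```text
clock: 4.2
tool_pos: [0.5334, -0.0727, 0.1709]
eef_rot: [0.676, 0.737, 0.002, 0.001]
contact_force: [5.0, -0.4, -2.6]
opening: 0.155
finger_force: 25.0
```

Call:
step_arm(
  increments=[
    [[0,-0.4,0.9],[0,0,0]],
    [[0.1,-0.5,0.8],[0,0,0]],
    [[0,-0.5,0.8],[0,0,0]],
    [[0.1,-0.6,0.7],[0,0,0]],
    [[0,-0.7,0.6],[0,0,0]],
    [[0.1,-0.7,0.6],[2,0.2,0]],
    [[0.1,-0.8,0.5],[2,0.2,0]],
    [[0,-0.8,0.5],[2,0.2,0]],
    [[0.1,-0.9,0.3],[2,0.2,0]],
    [[0.1,-0.9,0.3],[2,0.2,0]],
  ],
)

```text
clock: 5.2
tool_pos: [0.5389, -0.138, 0.2315]
eef_rot: [0.673, 0.734, 0.062, -0.066]
contact_force: [4.7, 3.4, -1.7]
opening: 0.152
finger_force: 25.0
```

Call:
step_arm(
  increments=[
    [[0,-0.9,0.2],[2,0.2,0]],
    [[0.1,-1.0,0.1],[2,0.2,0]],
    [[0.1,-0.9,0],[2,0.2,0]],
    [[0.1,-0.9,-0.1],[2,0.2,0]],
    [[0.1,-1.0,-0.1],[2,0.2,0]],
    [[0,-0.9,-0.3],[2,0.2,0]],
    [[0.1,-0.8,-0.3],[2,0.2,0]],
    [[0.1,-0.9,-0.4],[2,0.2,0]],
    [[0.1,-0.8,-0.5],[2,0.2,0]],
    [[0,-0.7,-0.6],[2,0.2,0]],
  ],
)

```text
clock: 6.2
tool_pos: [0.5464, -0.2286, 0.2124]
eef_rot: [0.653, 0.711, 0.176, -0.193]
contact_force: [3.9, -1.3, 8.9]
opening: 0.156
finger_force: 25.0
```

Call:
step_arm(
  increments=[
    [[0,0,0],[0,0,0]],
    [[0,0,0],[0,0,0]],
    [[0,0,0],[0,0,0]],
    [[0,0,0],[0,0,0]],
    [[0,0,0],[0,0,0]],
    [[0,0,0],[0,0,0]],
    [[0,0,0],[0,0,0]],
    [[0,0,0],[0,0,0]],
    [[0,0,0],[0,0,0]],
    [[0,0,0],[0,0,0]],
  ],
  fingers=0.5,
)

```text
clock: 7.2
tool_pos: [0.5443, -0.2287, 0.2104]
eef_rot: [0.653, 0.711, 0.173, -0.194]
contact_force: [-0.3, -0.4, -0.0]
opening: 0.501
finger_force: 0.0
```

```bash
python3 - <<'E'
from h import *
from plan import *
q,e,Y=snap("scene","r2s"); s=r.get_state(); print(s["q"].round(2),s["tool_pos"],post(-1,1.95))
cv2.imwrite("pics/r2c.png",cv2.resize(q[110:290,160:400],None,fx=2.5,fy=2.5)[...,::-1])
E
```

```text
[ 0.91  0.97 -0.8   1.45  0.17  1.14  0.3 ] [ 0.54428638 -0.22874644  0.21044402] [ 0.54471469 -0.22777775  0.20677557]
```

View pics/r2c.png

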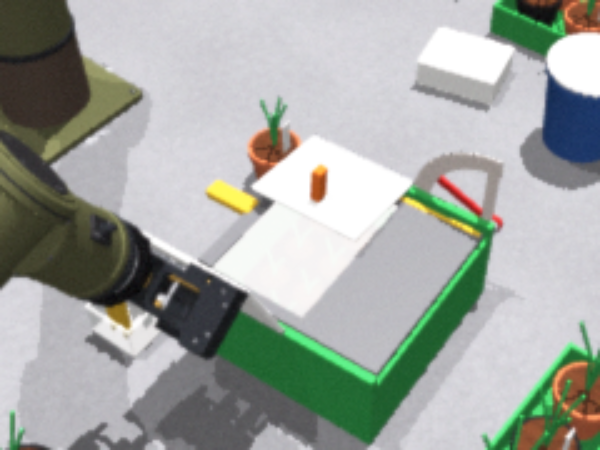

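The right flap is folded well past upright: its edge runs from (150,240) to (280,325) in the crop. The left post is at (318,183). I'll retract and go to the left post.

Call:
step_arm(
  increments=[
    [[0,-0.8,1.4],[0,0,0]],
    [[0,-0.8,1.4],[0,0,0]],
    [[0,-0.8,1.4],[0,0,0]],
    [[0,-0.8,1.4],[0,0,0]],
    [[0,-0.8,1.4],[0,0,0]],
    [[0,0,2.2],[0,0,0]],
    [[0,0,2.2],[0,0,0]],
    [[0,0,2.2],[0,0,0]],
    [[0,0,2.2],[0,0,0]],
    [[0,0,2.2],[0,0,0]],
  ],
)

```text
clock: 8.25
tool_pos: [0.5442, -0.2686, 0.3914]
eef_rot: [0.653, 0.711, 0.173, -0.194]
contact_force: [-0.4, -0.3, -0.6]
opening: 0.503
finger_force: 0.0
```

Call:
step_arm(
  increments=[
    [[-0.2,2.7,-0.7],[-3,-0.3,0]],
    [[-0.2,2.7,-0.7],[-3,-0.3,0]],
    [[-0.2,2.7,-0.7],[-3,-0.3,0]],
    [[-0.2,2.7,-0.7],[-3,-0.3,0]],
    [[-0.2,2.7,-0.7],[-3,-0.3,0]],
    [[-0.2,2.7,-0.7],[-3,-0.3,0]],
    [[-0.2,2.7,-0.7],[-3,-0.3,0]],
    [[-0.2,2.7,-0.7],[-3,-0.3,0]],
    [[-0.2,2.7,-0.7],[-3,-0.3,0]],
    [[-0.2,2.7,-0.7],[-3,-0.3,0]],
  ],
)

```text
clock: 9.25
tool_pos: [0.524, 0.0024, 0.3205]
eef_rot: [0.676, 0.737, -0.0, 0.001]
contact_force: [-0.4, 0.7, -0.1]
opening: 0.503
finger_force: 0.0
```

Call:
step_arm(
  increments=[
    [[0.1,0.1,-2.5],[0,0,0]],
    [[0.1,0.1,-2.5],[0,0,0]],
    [[0,0,-2.5],[0,0,0]],
    [[0,0,-2.5],[0,0,0]],
    [[0,0,-2],[0,0,0]],
    [[0,0,-1.5],[0,0,0]],
    [[0,0,-1.2],[0,0,0]],
    [[0,0,0],[0,0,0]],
    [[0,0,0],[0,0,0]],
    [[0,0,0],[0,0,0]],
  ],
)

```text
clock: 10.25
tool_pos: [0.5269, 0.0035, 0.1742]
eef_rot: [0.676, 0.737, 0.001, 0.001]
contact_force: [0.4, 0.1, 0.6]
opening: 0.499
finger_force: 0.0
```

Call:
step_arm(
  increments=[
    [[0,0,0],[0,0,0]],
    [[0,0,0],[0,0,0]],
    [[0,0,0],[0,0,0]],
    [[0,0,0],[0,0,0]],
    [[0,0,0],[0,0,0]],
    [[0,0,0],[0,0,0]],
    [[0,0,0],[0,0,0]],
    [[0,0,0],[0,0,0]],
    [[0,0,0],[0,0,0]],
    [[0,0,0],[0,0,0]],
  ],
  fingers=0,
)

```text
clock: 11.25
tool_pos: [0.5272, 0.0034, 0.1737]
eef_rot: [0.676, 0.737, 0.001, 0.001]
contact_force: [4.5, 1.0, 0.1]
opening: 0.151
finger_force: 25.0
```

Call:
step_arm(
  increments=[
    [[0,0.4,0.8],[0,0,0]],
    [[-0.1,0.5,0.8],[0,0,0]],
    [[0,0.6,0.7],[0,0,0]],
    [[-0.1,0.6,0.7],[0,0,0]],
    [[0,0.7,0.6],[0,0,0]],
    [[-0.1,0.7,0.5],[-2,-0.2,0]],
    [[-0.1,0.8,0.5],[-2,-0.2,0]],
    [[0,0.8,0.4],[-2,-0.2,0]],
    [[-0.1,0.9,0.3],[-2,-0.2,0]],
    [[-0.1,0.8,0.3],[-2,-0.2,0]],
  ],
)

```text
clock: 12.25
tool_pos: [0.5218, 0.0684, 0.2304]
eef_rot: [0.674, 0.733, -0.06, 0.068]
contact_force: [9.1, -3.2, -1.0]
opening: 0.156
finger_force: 25.0
```

Call:
step_arm(
  increments=[
    [[-0.1,0.9,0.1],[-2,-0.2,0]],
    [[0,1.0,0.1],[-2,-0.2,0]],
    [[-0.1,0.9,0],[-2,-0.2,0]],
    [[-0.1,0.9,-0.1],[-2,-0.2,0]],
    [[-0.1,0.9,-0.2],[-2,-0.2,0]],
    [[0,0.9,-0.2],[-2,-0.2,0]],
    [[-0.1,0.8,-0.3],[-2,-0.2,0]],
    [[-0.1,0.8,-0.5],[-2,-0.2,0]],
    [[0,0.8,-0.4],[-2,-0.2,0]],
    [[-0.1,0.7,-0.6],[-2,-0.2,0]],
  ],
)

```text
clock: 13.25
tool_pos: [0.5143, 0.1579, 0.21]
eef_rot: [0.653, 0.711, -0.173, 0.196]
contact_force: [3.7, 2.9, 8.0]
opening: 0.155
finger_force: 25.0
```

Call:
step_arm(
  increments=[
    [[0,0,0],[0,0,0]],
    [[0,0,0],[0,0,0]],
    [[0,0,0],[0,0,0]],
    [[0,0,0],[0,0,0]],
    [[0,0,0],[0,0,0]],
    [[0,0,0],[0,0,0]],
    [[0,0,0],[0,0,0]],
    [[0,0,0],[0,0,0]],
    [[0,0,0],[0,0,0]],
    [[0,0,0],[0,0,0]],
  ],
  fingers=0.5,
)

```text
clock: 14.25
tool_pos: [0.5133, 0.1573, 0.2084]
eef_rot: [0.653, 0.711, -0.173, 0.194]
contact_force: [0.4, 0.6, 0.6]
opening: 0.501
finger_force: 0.0
```

Call:
step_arm(
  increments=[
    [[0,0.8,1.4],[0,0,0]],
    [[0,0.8,1.4],[0,0,0]],
    [[0,0.8,1.4],[0,0,0]],
    [[0,0.8,1.4],[0,0,0]],
    [[0,0.8,1.4],[0,0,0]],
    [[0,0,2.2],[0,0,0]],
    [[0,0,2.2],[0,0,0]],
    [[0,0,2.2],[0,0,0]],
    [[0,0,2.2],[0,0,0]],
    [[0,0,2.2],[0,0,0]],
  ],
)

```text
clock: 15.25
tool_pos: [0.5131, 0.1972, 0.3893]
eef_rot: [0.653, 0.711, -0.173, 0.194]
contact_force: [-0.1, 0.9, 0.2]
opening: 0.497
finger_force: 0.0
```

```bash
python3 - <<'E'
from h import *
from plan import *
q,e,Y=snap("scene","l2s"); snap("top","l2t"); s=r.get_state(); print(s["q"].round(2),s["tool_pos"],post(1,1.95))
cv2.imwrite("pics/l2c.png",cv2.resize(q[110:290,160:400],None,fx=2.5,fy=2.5)[...,::-1])
E
```

```text
[-0.49  0.59 -0.35  1.49  0.58  1.5  -0.9 ] [0.51406768 0.19803083 0.39092957] [0.51225356 0.15879158 0.20677557]
```

View pics/l2c.png

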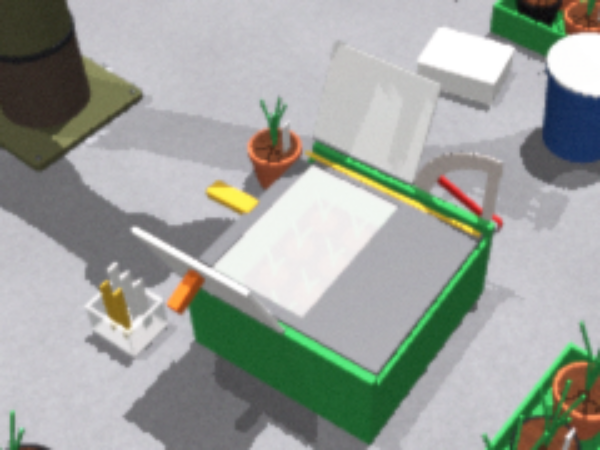

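Both flaps are open and leaning outward: left panel at (375,110), right edge at (205,280) in the crop. The tab at (232,197) and the pointer from (440,180) to (497,220) are both in clear view. Next I'll measure the mark, tab and yaw.

```bash
cat > meas.py <<'E'
from h import *
from plan import *
def box(P): D=P-O; return np.stack([D@ux,D@uy,D[...,2]],-1)
def ray(n,uv):
    c,f,R,t=cal(n); uv=np.atleast_2d(uv).astype(float)
    d=np.stack([(uv[:,0]-c["cx"])/f,(uv[:,1]-c["cy"])/f,np.ones(len(uv))],-1)@R; return -R.T@t,d
def onplane(n,uv,nrm,p0):
    o,d=ray(n,uv); return o+d*(((p0-o)@nrm)/(d@nrm))[:,None]
def mask(p,kind):
    H=cv2.cvtColor(p,cv2.COLOR_RGB2HSV); h,s,v=H[...,0].astype(int),H[...,1],H[...,2]
    return {"red":((h<=4)|(h>=174))&(s>130)&(v>80),"yellow":(h>=20)&(h<=30)&(s>140)&(v>100)}[kind]
def mark(n,name,roi=(325,175,365,207)):
    p=np.load(f"pics/{name}.npz")["p"]; m=mask(p,"red"); a,b,c,e=roi; v,u=np.nonzero(m[b:e,a:c]); uv=np.c_[u+a,v+b]
    B=box(onplane(n,uv,uy,W(0,.1365,0)));
    vx,vz,x0,z0=cv2.fitLine(B[:,[0,2]].astype(np.float32),cv2.DIST_HUBER,0,.001,.001).ravel()
    ph=np.arctan2(.116+0-B[:,2],B[:,0]-.125)
    far=np.hypot(B[:,0]-.125,B[:,2]-.116)>.04
    print(n,len(uv),"line angle",np.arctan(-vz/vx).round(3),"z at x=.125",(z0+vz/vx*(.125-x0)).round(4),"radius max",np.hypot(B[:,0]-.125,B[:,2]-.116).max().round(3),
      "polar med",np.median(np.arctan2(B[far,2]-.116,.125-B[far,0])).round(3))
E
python3 - <<'E'
from meas import *
mark("scene","l2s"); mark("scene","scene0")
for n,name,roi in(("scene","l2s",(235,175,270,200)),("top","l2t",(280,225,305,265))):
    z=np.load(f"pics/{name}.npz"); m=mask(z["p"],"yellow"); a,b,c,e=roi; v,u=np.nonzero(m[b:e,a:c])
    if len(u): B=box(onplane(n,np.c_[u+a,v+b],uz,W(0,0,.123))); print(n,len(u),"tab box",B.mean(0).round(4),B.min(0).round(4),B.max(0).round(4))
# yaw & origin from green rims (top of wall) in the top image with depth
z=np.load("pics/top0.npz"); p,d=z["p"],z["d"]; H=cv2.cvtColor(p,cv2.COLOR_RGB2HSV); X=cloud("top",d)
g=(H[...,0]>45)&(H[...,0]<75)&(H[...,1]>120)&(X[...,2]>.1)&(X[...,2]<.14); g[:125]=0;g[260:]=0;g[:,:225]=0;g[:,350:]=0
B=box(X[g]); print(len(B),np.percentile(B,[2,50,98],axis=0).round(3))
for lo,hi in((.1,.16),(-.16,-.1)):
    k=(B[:,1]>lo)&(B[:,1]<hi)&(B[:,0]<.1); 
    if k.sum()>10: a=np.polyfit(B[k,0],B[k,1],1); print("rim",k.sum(),"yaw err",a.round(4))
# flap white panels
z=np.load("pics/l2s.npz"); X=box(cloud("scene",z["d"])); 
for nm,P in(("left",X[(X[...,1]>.12)&(X[...,1]<.22)&(X[...,2]>.135)&(X[...,2]<.28)&(X[...,0]>-.12)&(X[...,0]<.015)]),):
    print(nm,len(P),"angle",(np.pi/2+np.arctan(np.polyfit(P[:,2],P[:,1],1)[0])).round(3))
E
```

```text
scene 71 line angle 0.306 z at x=.125 0.1229 radius max 0.081 polar med 0.426
scene 70 line angle 0.307 z at x=.125 0.1227 radius max 0.081 polar med 0.422
scene 133 tab box [-0.1497 -0.0051  0.123 ] [-0.1824 -0.0182  0.123 ] [-0.1201  0.0083  0.123 ]
top 208 tab box [-0.1504 -0.0004  0.123 ] [-0.1828 -0.0122  0.123 ] [-0.1191  0.0116  0.123 ]
396 [[ 0.027 -0.13   0.107]
 [ 0.088 -0.033  0.124]
 [ 0.131  0.128  0.128]]
rim 111 yaw err [-0.0105  0.1241]
rim 123 yaw err [-0.0015 -0.1242]
left 1638 angle 1.98
```

```bash
python3 - <<'E'
from meas import *
a=np.load("pics/l2s.npz")["p"][165:212,310:385]; b=np.load("pics/l2t.npz")["p"][140:187,215:265]
z=np.hstack([cv2.resize(a,None,fx=6,fy=6,interpolation=0),cv2.resize(b,None,fx=6,fy=6,interpolation=0)])
cv2.imwrite("pics/zoom.png",z[...,::-1])
def prj(n,P):
    c,f,R,t=cal(n); q=R@P+t; return np.array([q[0]/q[2]*f+c["cx"],q[1]/q[2]*f+c["cy"]])
for n in("scene","top"):
    print(n,"hinge",prj(n,W(.125,.1375,.116)).round(1))
    for th in(.3,.4,.5,.6): print(th,"tip105",prj(n,W(.125-.105*np.cos(th),.1375,.116+.105*np.sin(th))).round(1))
E
```

```text
scene hinge [357. 199.]
0.3 tip105 [328.  177.8]
0.4 tip105 [329.3 175.9]
0.5 tip105 [330.8 174.2]
0.6 tip105 [332.7 172.8]
top hinge [232.4 147.9]
0.3 tip105 [234.  183.5]
0.4 tip105 [233.4 181.8]
0.5 tip105 [232.7 179.7]
0.6 tip105 [232.1 177.2]
```

View pics/zoom.png

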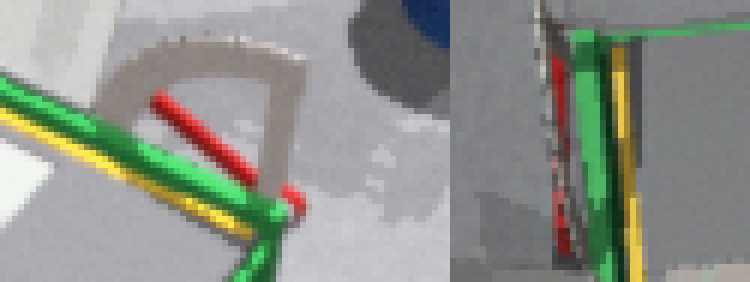

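The zoom shows the pointer from about (336,181) to the knob at (359,199). The grey arc's leg hides it in between, and the arc band hides its tip. I'll refit using only the clear part.

```bash
python3 - <<'E'
from meas import *
def prj(n,P):
    c,f,R,t=cal(n); q=R@P+t; return np.array([q[0]/q[2]*f+c["cx"],q[1]/q[2]*f+c["cy"]])
for nm in("scene0","g1s","r2s","l2s"):
    p=np.load(f"pics/{nm}.npz")["p"].astype(float); red=np.clip(p[...,0]-np.maximum(p[...,1],p[...,2])-25,0,None)
    pts=[]
    for u in range(339,351):
        w=red[178:201,u]; pts.append([u,(w*np.arange(178,201)).sum()/w.sum()])
    pts=np.array(pts); l=np.polyfit(pts[:,0],pts[:,1],1)
    for y in(.1375,):
        B=box(onplane("scene",pts,uy,W(0,y,0))); l2=np.polyfit(.125-B[:,0],B[:,2]-.116,1)
        pol=np.arctan2(B[:,2]-.116,.125-B[:,0]); print(nm,"slope->",np.arctan(l2[0]).round(3),"offset",l2[1].round(4),"polar",pol.round(3))
    print("img line slope",l.round(3),"rms",np.std(pts[:,1]-np.polyval(l,pts[:,0])).round(2))
for th in(.35,.4,.45,.5):
    a=prj("scene",W(.125,.1375,.116)); b=prj("scene",W(.125-.08*np.cos(th),.1375,.116+.08*np.sin(th))); print(th,"slope",((a-b)[1]/(a-b)[0]).round(3),"v at u=345", (a[1]+(345-a[0])*(a-b)[1]/(a-b)[0]).round(2))
E
```

```text
scene0 slope-> 0.363 offset 0.0027 polar [0.412 0.397 0.403 0.402 0.408 0.408 0.42  0.422 0.428 0.441 0.449 0.458]
img line slope [  0.792 -84.512] rms 0.09
g1s slope-> 0.358 offset 0.0027 polar [0.405 0.391 0.403 0.39  0.404 0.406 0.415 0.417 0.421 0.436 0.444 0.451]
img line slope [  0.786 -82.515] rms 0.09
r2s slope-> 0.361 offset 0.0026 polar [0.404 0.397 0.398 0.397 0.404 0.407 0.414 0.419 0.421 0.434 0.444 0.448]
img line slope [  0.79 -83.63] rms 0.06
l2s slope-> 0.369 offset 0.0025 polar [0.409 0.4   0.412 0.406 0.413 0.409 0.422 0.423 0.425 0.438 0.449 0.457]
img line slope [  0.799 -86.767] rms 0.06
0.35 slope 0.779 v at u=345 189.62
0.4 slope 0.831 v at u=345 188.99
0.45 slope 0.886 v at u=345 188.33
0.5 slope 0.945 v at u=345 187.63
```

Pointer estimate: about 0.41 rad. I'll go above the tab, untilt the tool and turn it 90°.

Call:
step_arm(
  increments=[
    [[-0.9,-2.4,0.2],[3,0.3,0]],
    [[-0.9,-2.4,0.2],[3,0.3,0]],
    [[-0.9,-2.4,0.2],[3,0.3,0]],
    [[-0.9,-2.4,0.2],[3,0.3,0]],
    [[-0.9,-2.4,0.2],[3,0.3,0]],
    [[-0.9,-2.4,0.2],[3,0.3,0]],
    [[-0.9,-2.4,0.2],[3,0.3,0]],
    [[-0.9,-2.4,0.2],[3,0.3,0]],
    [[-0.9,-2.4,0.2],[3,0.3,0]],
    [[-0.9,-2.4,0.2],[3,0.3,0]],
  ],
)

```text
clock: 16.35
tool_pos: [0.4223, -0.0437, 0.4078]
eef_rot: [0.676, 0.737, 0.0, -0.001]
contact_force: [0.1, 0.0, -0.8]
opening: 0.502
finger_force: 0.0
```

Call:
step_arm(
  increments=[
    [[0,0,-0.5],[0,0,-8]],
    [[0,0,-0.5],[0,0,-8]],
    [[0,0,-0.5],[0,0,-8]],
    [[0,0,-0.5],[0,0,-8]],
    [[0,0,-0.5],[0,0,-8]],
    [[0,0,-0.5],[0,0,-8]],
    [[0,0,-0.5],[0,0,-8]],
    [[0,0,-0.5],[0,0,-8]],
    [[0,0,-0.5],[0,0,-8]],
    [[0,0,-0.5],[0,0,-8]],
  ],
)

```text
clock: 17.35
tool_pos: [0.4226, -0.0427, 0.3574]
eef_rot: [0.992, 0.127, -0.001, -0.0]
contact_force: [-0.4, 0.1, 0.1]
opening: 0.502
finger_force: 0.0
```

Call:
step_arm(
  increments=[
    [[0,0,-2],[0,0,-5]],
    [[0,0,-2],[0,0,-5]],
    [[0,0,-2],[0,0,0]],
    [[0,0,-2],[0,0,0]],
    [[0,0,-2],[0,0,0]],
    [[0,0,0],[0,0,0]],
    [[0,0,0],[0,0,0]],
    [[0,0,0],[0,0,0]],
    [[0,0,0],[0,0,0]],
    [[0,0,0],[0,0,0]],
  ],
  fingers=0.55,
)

```text
clock: 18.35
tool_pos: [0.4237, -0.0427, 0.2591]
eef_rot: [0.999, 0.043, 0.001, 0.0]
contact_force: [-0.0, 0.6, 0.4]
opening: 0.552
finger_force: 0.0
```

```bash
python3 - <<'E'
from meas import *
s=r.get_state(); print(s["q"].round(2),s["tool_pos"].round(4),s["eef_rot"].round(4))
from scipy.spatial.transform import Rotation as Ro
M=Ro.from_quat(s["eef_rot"]).as_matrix(); print(M.round(3)); print("tab",tab(0).round(4))
E
```

```text
[ 0.05  0.44 -0.08  2.14  0.06  0.57 -1.56] [ 0.4237 -0.0427  0.2591] [9.991e-01 4.280e-02 8.000e-04 1.000e-04]
[[ 0.996  0.085  0.002]
 [ 0.085 -0.996 -0.   ]
 [ 0.002  0.    -1.   ]]
tab [ 0.4224 -0.0434  0.116 ]
```

Call:
step_arm(
  increments=[
    [[-0.1,-0.1,-2.5],[0,0,0]],
    [[0,0,-2.5],[0,0,0]],
    [[0,0,-2.5],[0,0,0]],
    [[0,0,-2.5],[0,0,0]],
    [[0,0,-2],[0,0,0]],
    [[0,0,-1.3],[0,0,0]],
    [[0,0,-1],[0,0,0]],
    [[0,0,0],[0,0,0]],
    [[0,0,0],[0,0,0]],
    [[0,0,0],[0,0,0]],
  ],
)

```text
clock: 19.35
tool_pos: [0.4228, -0.0438, 0.1161]
eef_rot: [0.999, 0.043, 0.001, 0.0]
contact_force: [0.4, -0.8, 0.4]
opening: 0.55
finger_force: 0.0
```

Call:
step_arm(
  increments=[
    [[0,0,0],[0,0,0]],
    [[0,0,0],[0,0,0]],
    [[0,0,0],[0,0,0]],
    [[0,0,0],[0,0,0]],
    [[0,0,0],[0,0,0]],
    [[0,0,0],[0,0,0]],
    [[0,0,0],[0,0,0]],
    [[0,0,0],[0,0,0]],
    [[0,0,0],[0,0,0]],
    [[0,0,0],[0,0,0]],
  ],
  fingers=0,
  grip_force=35,
)

```text
clock: 20.35
tool_pos: [0.4224, -0.0438, 0.1156]
eef_rot: [0.999, 0.043, 0.0, 0.0]
contact_force: [0.1, 0.3, 5.2]
opening: 0.262
finger_force: 35.0
```

```bash
python3 - <<'E'
from plan import *
from plant import r
s=r.get_state(); print(s["tool_pos"].round(4),s["opening"],s["contact_force"].round(1))
show([tab(a) for a in np.linspace(0,.41,21)]); print(tab(.41).round(4))
E
```

```text
[ 0.4224 -0.0438  0.1156] 0.2623454638574341 [0.1 0.3 5.2]
[0.0, 0.0, 0.6]
[0.0, 0.0, 0.6]
[0.1, 0.0, 0.5]
[-0.0, 0.0, 0.6]
[0.0, 0.0, 0.6]
[0.1, 0.0, 0.6]
[0.1, 0.0, 0.6]
[0.1, 0.0, 0.5]
[0.1, 0.0, 0.6]
[0.1, 0.0, 0.6]
[0.1, 0.1, 0.6]
[0.2, -0.0, 0.5]
[0.1, -0.0, 0.6]
[0.2, -0.0, 0.5]
[0.1, 0.0, 0.6]
[0.2, 0.0, 0.5]
[0.2, 0.0, 0.6]
[0.2, 0.1, 0.5]
[0.2, -0.0, 0.6]
[0.2, -0.0, 0.5]
[ 0.4458 -0.0414  0.2292]
```

Call:
step_arm(
  increments=[
    [[0,0,0.6],[0,0,0]],
    [[0,0,0.6],[0,0,0]],
    [[0.1,0,0.5],[0,0,0]],
    [[0,0,0.6],[0,0,0]],
    [[0,0,0.6],[0,0,0]],
    [[0.1,0,0.6],[0,0,0]],
    [[0.1,0,0.6],[0,0,0]],
    [[0.1,0,0.5],[0,0,0]],
    [[0.1,0,0.6],[0,0,0]],
    [[0.1,0,0.6],[0,0,0]],
  ],
)

```text
clock: 21.35
tool_pos: [0.4279, -0.0433, 0.1738]
eef_rot: [0.999, 0.043, -0.001, -0.0]
contact_force: [-0.4, 2.8, -2.1]
opening: 0.264
finger_force: 35.0
```

Call:
step_arm(
  increments=[
    [[0.1,0.1,0.6],[0,0,0]],
    [[0.2,0,0.5],[0,0,0]],
    [[0.1,0,0.6],[0,0,0]],
    [[0.2,0,0.5],[0,0,0]],
    [[0.1,0,0.6],[0,0,0]],
    [[0.2,0,0.5],[0,0,0]],
    [[0.2,0,0.6],[0,0,0]],
    [[0.2,0.1,0.5],[0,0,0]],
    [[0.2,0,0.6],[0,0,0]],
    [[0.2,0,0.5],[0,0,0]],
  ],
)

```text
clock: 22.35
tool_pos: [0.4451, -0.0419, 0.2289]
eef_rot: [0.999, 0.043, -0.0, 0.0]
contact_force: [-3.5, -0.1, -1.5]
opening: 0.261
finger_force: 35.0
```

```bash
python3 - <<'E'
from meas import *
q,e,Y=snap("scene","c1s"); p,d,X=snap("top","c1t")
s=r.get_state(); B=box(s["tool_pos"]); print(s["tool_pos"].round(4),B.round(4),"angle by TCP z",np.arcsin((B[2]-.116)/.284).round(3),"polar",np.arctan2(B[2]-.116,.125-B[0]).round(3),s["contact_force"].round(1),s["opening"])
cv2.imwrite("pics/c1c.png",cv2.resize(q[130:260,200:400],None,fx=4,fy=4)[...,::-1])
E
```

```text
[ 0.4452 -0.0419  0.229 ] [-0.1361 -0.0004  0.229 ] angle by TCP z 0.409 polar 0.408 [-4.3 -1.5 -0.5] 0.26502893887539714
```

View pics/c1c.png

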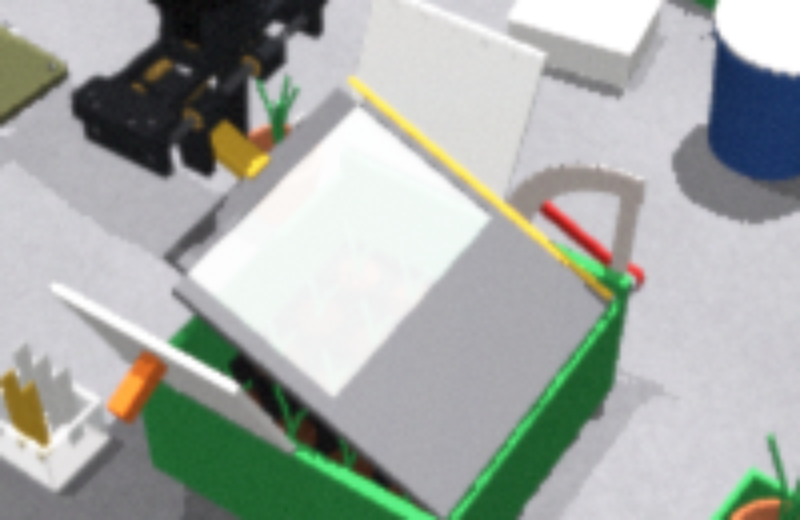

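The cover is up, its yellow edge stripe running from (350,82) to (610,297) in the crop, near parallel to the red pointer from (545,207) to (638,278). I'll measure both with the same fit.

```bash
python3 - <<'E'
from meas import *
p=np.load("pics/c1s.npz")["p"].astype(float)
def fit(w0,us,lo,hi,y,z0=.116):
    pts=[]
    for u in us:
        a,b=lo(u),hi(u); w=w0[a:b,u]; 
        if w.sum()>20: pts.append([u,(w*np.arange(a,b)).sum()/w.sum()])
    pts=np.array(pts); B=box(onplane("scene",pts,uy,W(0,y,0))); l=np.polyfit(.125-B[:,0],B[:,2]-z0,1)
    print(len(pts),"x",B[[0,-1],0].round(3),"slope",np.arctan(l[0]).round(3),"off",l[1].round(4),"img",np.polyfit(pts[:,0],pts[:,1],1).round(3),"polar",np.arctan2(B[:,2]-z0,.125-B[:,0]).round(3)[::6])
red=np.clip(p[...,0]-np.maximum(p[...,1],p[...,2])-25,0,None)
yel=np.clip(np.minimum(p[...,0],p[...,1])-p[...,2]-40,0,None)
f=lambda u:130+int((82+(u-200-87.5)*4*.827)/4)
for y in(.110,.112,.114): fit(yel,range(291,348),lambda u:f(u)-5,lambda u:f(u)+7,y,.120)
fit(red,range(339,351),lambda u:178,lambda u:201,.1375)
# cover plane by depth
d=np.load("pics/c1s.npz")["d"]; B=box(cloud("scene",d)); k=(abs(B[...,1])<.1)&(B[...,0]>.0)&(B[...,0]<.1)&(B[...,2]>.12)&(B[...,2]<.2)
P=B[k]; l=np.polyfit(P[:,0],P[:,2],1); print("cover depth slope",len(P),np.arctan(-l[0]).round(3))
l3=np.linalg.lstsq(np.c_[P[:,:2],np.ones(len(P))],P[:,2],rcond=None)[0]; print(l3.round(4))
# pointer by depth
H=(red>30); H[:175]=0;H[203:]=0;H[:,:337]=0;H[:,352:]=0; Q=B[H]; l=np.polyfit(Q[:,0],Q[:,2],1); print("pointer depth",len(Q),np.arctan(-l[0]).round(3),np.median(Q,0).round(4), "polar",np.median(np.arctan2(Q[:,2]-.116,.125-Q[:,0])).round(3))
E
```

```text
57 x [-0.088  0.106] slope 0.403 off -0.0001 img [  0.836 -90.729] polar [0.403 0.403 0.403 0.402 0.402 0.4   0.404 0.393 0.389 0.412]
57 x [-0.089  0.105] slope 0.403 off -0.0029 img [  0.836 -90.729] polar [0.392 0.391 0.389 0.387 0.384 0.378 0.377 0.358 0.338 0.322]
57 x [-0.091  0.104] slope 0.403 off -0.0057 img [  0.836 -90.729] polar [0.381 0.379 0.376 0.371 0.366 0.357 0.351 0.323 0.287 0.232]
12 x [0.062 0.1  ] slope 0.396 off 0.001 img [  0.826 -96.308] polar [0.417 0.401]
cover depth slope 2421 0.383
[-0.4025  0.0006  0.1724]
pointer depth 67 -0.784 [0.0784 0.1353 0.1377] polar 0.46
```

```bash
python3 -c "
from plant import r
print(r.finish_job())"
```

```text
the job is handed in; nothing more can be done
None
```

I handed the job in with both flaps folded open well past upright and the cover held by its tab at about 0.41 rad. That matches my reading of the red pointer, which the camera put at about 0.40–0.41 rad (single fits ranged 0.36–0.46); I saw no sign that the pointer, pots or other things on the bench had moved.

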